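# Put the ski-tuning tools back in their foam inserts

### The arm

A 7-joint arm with a two-finger parallel gripper is mounted at the origin on the work surface. World frame = base frame: x ahead of the robot, y to its left, z up, the work surface at z = 0. Lengths are in m, angles in rad, forces in N, time in s.
With the tool pointing down it reaches from about 0.4 to 0.85 m from the base axis. Payload 10.4 kg.
Tool frame: the origin (TCP) lies at the very end of the fingers, on their centre line; the grasp point (between the pads) lies 19 mm behind it; z points along the fingers, y is the line along which they close (so a half turn about z gives the same grasp; the last joint's range is limited). The gripper opens to 87 mm and grips with 3 to 60 N. Pads are 19 mm wide; open, the fingers measure 117 mm over their backs; the gripper's body (75 mm by 190 mm) begins 51 mm behind the grasp point.
Start: joints at [1.097, 0.332, -0.065, 1.46, 0.022, 1.35, -0.088], TCP at [0.272, -0.563, 0.223] pointing down, gripper open.
Joint ranges: [-2.6, 2.6], [-0.5, 2.12], [-1.47, 1.34], [0.16, 2.42], [-1.27, 4.41], [0.06, 2.06], [-2.6, 2.6]. Speed limits (rad/s): [2.22, 2.22, 2.79, 2.79, 3.14, 3.14, 3.14].

### API

Orientations are given as a unit quaternion [x, y, z, w].
In Python, from bench import * gives the robot as it stands.
- The arm moves only by the tool step_arm, never from a script. Its arguments are lists of equal length, an entry for each row: "delta_pos": the shift along the world's x, y, z in units of 25 mm (1.0 is 25 mm), a list of three; "turn": the turn about the world's z in units of 0.12 rad (1.0 is 0.12 rad). In form: {"delta_pos": [[tx, ty, tz], ...], "turn": [turn, ...]}. A call has 1 to 12 rows; each row shifts and turns the commanded pose from where the row before left it; what a row does not reach is not made up. A row lasts 1/10 s, in which the tool goes at most 50 mm and 8.59 degrees, less where a joint would pass 70% of its speed; a pose out of reach is approached as far as the arm can. A call with a number of a shift or a turn outside -1 to 1 is refused whole. A call with a gripper value outside its range is refused whole. "grip" is the closure, from 0 (fully open) to 1 (shut), set as the call begins (left out, the last holds). The fingers move at their own pace and stop on an object; "newtons" is the grip in N (left out, the last holds). Time passes only in rows, so rows that do not move let the fingers close. It gives the time, the measured TCP pose, the force, the opening and the grip force at its end, in the units of the state.
- read_state(): the state, without advancing time (a new reading comes with each control period).
- camera(name): name is "scene" or "top" or "wrist"; returns a dict with "image" (480x640x3 uint8, red, green, blue), "z_map" (480x640 float32, m along the optical axis (not along the pixel's ray), 0 where there is no reading), "mtx" (3x3 intrinsics, pixels), "dist" ([k1, k2, p1, p2, k3] as OpenCV has them; the pictures are not rectified), "view" (4x4, takes a point from world to camera coordinates). Camera axes: x right, y up, looking along -z (the intrinsics and any distortion apply to the point x, -y, -z); pixel columns grow to the right and rows downward; lengths in m; the calibration is good to about 2 mm. A picture is of the moment at which its call begins.
- close_job(): hands the job in; it is judged then, once.
The state is a dict: "time": time; "joint_positions": joint angles; "joint_vel": joint speeds; "joint_torque": joint torques, N m; "ee_pos": TCP position; "eef_rot": TCP orientation; "ft_force": force on the tool from outside, world axes, zero at the start; "torque": the same for the moment, N m; "width": finger opening in m; "grip_force": force on a finger pad.
Only numpy, scipy, OpenCV 4.12 (cv2) and the standard library are available. Lean on these libraries where they do the work, as an engineer would, in place of code of your own. Each camera call takes 0.05 s, during which the arm holds its last target. There are 200 camera calls.

### The job

Tidy the ski-tuning bench: put the yellow scraper, the blue scraper, the horsehair brush and the file holder back into the foam inserts at the back, each lying flat and right way up on the floor of its own cut-out (the scrapers by the colour of the floor, the brush in the red one and the file holder in the white cross-shaped one). Lay the tools down rather than dropping them, and leave the green wax bar and the cork block where they lie.

Things in the scene. Friction and masses are not known exactly. Their poses are not given: they have to be found in the camera images.
- scraper_yellow: Yellow plastic ski scraper: a flat plate 130 (along x) x 58 (along y) x 5 mm thick, lying flat, with an upright moulded grip rib of the same plastic on its upper face, 90 (x) x 16 (y) mm, from 5 to 30 mm above the underside. Origin at the centre of the underside, z up. About 70 g. Pinch the rib across y. The same either way round about z
- scraper_blue: Blue plastic ski scraper: a flat plate 130 (along x) x 58 (along y) x 5 mm thick, lying flat, with an upright moulded grip rib of the same plastic on its upper face, 90 (x) x 16 (y) mm, from 5 to 30 mm above the underside. Origin at the centre of the underside, z up. About 70 g. Pinch the rib across y. The same either way round about z
- brush: Horsehair brush, bristles down: wooden back with round ends, 122 (x) x 52 (y) mm, from 16 to 32 mm above the underside; below it a stiff field of dark bristles 96 x 42 mm, 16 mm high. Origin at the centre of the bristle tips, z up. About 130 g. Pinch the wooden back across y. The same either way round
- file_holder: File holder: aluminium block 70 (x) x 40 (y) x 30 mm high with a dark steel file 120 mm long (x), 18 wide, 5 thick running through it and standing out 25 mm at both ends (6 to 11 mm above the underside), and two black thumbscrews of 14 mm diameter on top, 20 mm either side of the middle along x, up to 40 mm. Origin at the centre of the underside, z up. About 240 g. Pinch the block across y. The same either way round
- insert_yellow: Black foam tool insert 174 (x) x 102 (y) mm with a rectangular cut-out 150 x 78 mm whose floor is yellow: the place of the yellow scraper. Fixed. Origin at the centre of its underside on the bench, x along the length, z up. The cut-out is centred on the origin; its floor is 12 mm and the rim around it 20 mm above the bench (8 mm deep). 
- insert_blue: Black foam tool insert 174 (x) x 102 (y) mm with a rectangular cut-out 150 x 78 mm whose floor is blue: the place of the blue scraper. Fixed. Origin at the centre of its underside on the bench, x along the length, z up. The cut-out is centred on the origin; its floor is 12 mm and the rim around it 20 mm above the bench (8 mm deep). 
- insert_brush: Black foam tool insert 166 (x) x 96 (y) mm with a cut-out 142 x 72 mm with cut-off corners and a red floor, shaped for the brush. Fixed. Origin at the centre of its underside on the bench, x along the length, z up. The cut-out is centred on the origin; its floor is 12 mm and the rim around it 20 mm above the bench (8 mm deep). 
- insert_file: Black foam tool insert 164 (x) x 84 (y) mm with a cross-shaped cut-out and a white floor, shaped for the file holder: 90 x 60 mm in the middle for the block and 140 x 38 mm for the file. Fixed. Origin at the centre of its underside on the bench, x along the length, z up. The cut-out is centred on the origin; its floor is 12 mm and the rim around it 20 mm above the bench (8 mm deep). 
- wax_bar: Bystander: loose bar of green wax 76 (x) x 34 (y) x 20 mm among the tools, to be left alone. Origin at the centre of its underside
- cork_block: Bystander: loose brown cork block 70 (x) x 34 (y) x 26 mm among the tools, to be left alone. Origin at the centre of its underside

How it is judged:
At the end, for the whole second after the job is handed in: Each tool rests in its own insert: origin within 16 mm of the insert's (horizontally), underside 9 to 15 mm above the insert's underside (floor at 12), right way up within 0.1 rad, length within 0.3 rad of the insert's either way round; wax bar and cork never moved over 15 mm (horizontal distance between scraper_yellow and insert_yellow below 0.016 m and z of scraper_yellow in the frame of insert_yellow between 0.009 and 0.015 m and angle between each of scraper_yellow, scraper_blue, brush, file_holder's own z axis and vertical below 0.1 rad and angle between the x axis of scraper_yellow and the x axis of insert_yellow, either way round below 0.3 rad and linear speed of each of scraper_yellow, scraper_blue, brush, file_holder below 0.02 m/s and horizontal distance between scraper_blue and insert_blue below 0.016 m and z of scraper_blue in the frame of insert_blue between 0.009 and 0.015 m and angle between the x axis of scraper_blue and the x axis of insert_blue, either way round below 0.3 rad and horizontal distance between brush and insert_brush below 0.016 m and z of brush in the frame of insert_brush between 0.009 and 0.015 m and angle between the x axis of brush and the x axis of insert_brush, either way round below 0.3 rad and horizontal distance between file_holder and insert_file below 0.016 m and z of file_holder in the frame of insert_file between 0.009 and 0.015 m and angle between the x axis of file_holder and the x axis of insert_file, either way round below 0.3 rad); the robot touches nothing.
It fails at once if a tool is dropped or thrown: free of the fingers with its underside more than 60 mm above the bench ((height (world z) of scraper_yellow above 0.06 m and contact force between the fingers and scraper_yellow below 0.02 N) or (height (world z) of scraper_blue above 0.06 m and contact force between the fingers and scraper_blue below 0.02 N) or (height (world z) of brush above 0.06 m and contact force between the fingers and brush below 0.02 N) or (height (world z) of file_holder above 0.06 m and contact force between the fingers and file_holder below 0.02 N)).
It fails at once if the wax bar is moved by more than 15 mm (distance of wax_bar from where it was at the start of the episode above 0.015 m).
It fails at once if the cork block is moved by more than 15 mm (distance of cork_block from where it was at the start of the episode above 0.015 m).
It also fails if it takes over 104 s, if anything falls off the work surface, if the arm or the gripper's body presses on something with over 40 N, if the wrist force passes 120 N, or if a joint passes its speed limit or range.

## Working session

There is one attempt and no reset: what is moved stays moved. The work goes in short steps, Python scripts to look and compute and a tool call to move; the robot and the scene stay as the last step left them, time stands still between calls to the robot, and variables do not carry over. Pictures are saved under pics/ and viewed, at most 14 in all, crops included, and the job is handed in when it is done.

Besides the shell and the picture viewer there is one more tool, called after ">>>" in YAML: its name, and indented under it one key for each argument. step_arm: Moves the arm, as the interface text tells. Shifts and turns lie within -1 to 1; 1 stands for 25 mm of shift or 0.12 rad of turn. Its arguments: {"type":"object","properties":{"delta_pos":{"type":"array"},"turn":{"type":"array"},"grip":{"type":"number"},"newtons":{"type":"number"}},"required":["delta_pos","turn"]}

```bash
ls; mkdir -p pics; python3 - <<'E'
from bench import *
import cv2, pickle
for n in ["top","scene"]:
    c=camera(n); pickle.dump(c,open(f"pics/{n}0.pkl","wb"))
    cv2.imwrite(f"pics/{n}0.png",c["image"][:,:,::-1])
    print(n,c["mtx"],c["dist"],c["view"])
s=read_state();print(s)
E
```

```text
pics
top [[454.64374612   0.         318.08230898]
 [  0.         454.64374612 234.55116231]
 [  0.           0.           1.        ]] [-0.10520324  0.          0.          0.          0.        ] [[ 0.02189225 -0.99953737  0.02111352 -0.02677669]
 [ 0.99521641  0.02379909  0.09475183 -0.52213777]
 [-0.09521048  0.01893819  0.995277   -0.84673291]
 [ 0.          0.          0.          1.        ]]
scene [[541.3769688    0.         323.95139371]
 [  0.         541.3769688  235.14785996]
 [  0.           0.           1.        ]] [-0.01738387  0.          0.          0.          0.        ] [[-0.5182121   0.85508773  0.01676916  0.26643888]
 [-0.67298373 -0.4197938   0.60898774  0.34164628]
 [ 0.52777753  0.30429944  0.79300235 -1.37624058]
 [ 0.          0.          0.          1.        ]]
{'time': 0.1, 'joint_positions': array([ 1.09739715,  0.33282939, -0.06471088,  1.46082049,  0.0215985 ,
        1.34988881, -0.08849759]), 'joint_vel': array([ 0.00123099, -0.0016028 , -0.00233133, -0.00127005,  0.0003085 ,
       -0.00072983, -0.0005936 ]), 'joint_torque': array([ 5.54169637e-04, -6.24541712e+01,  2.43737904e-02, -3.90717423e+01,
       -6.14668918e-02,  3.66238528e-02, -3.72404008e-05]), 'ee_pos': array([ 0.27216464, -0.56226486,  0.22183818]), 'eef_rot': array([ 9.74701247e-01,  2.23510825e-01, -1.63646121e-04, -6.03538382e-04]), 'ft_force': array([0.2629849 , 0.48751886, 0.24198858]), 'torque': array([0.00016742, 0.00558814, 0.0003417 ]), 'grip_force': 0.0, 'width': 0.08689519753224086}
```

View pics/top0.png

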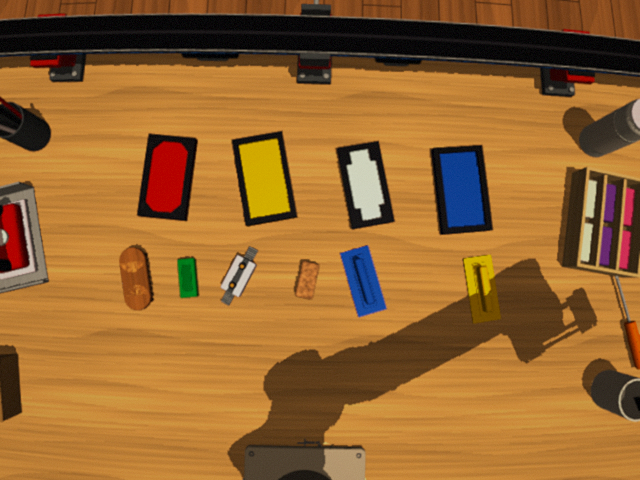

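View pics/scene0.png

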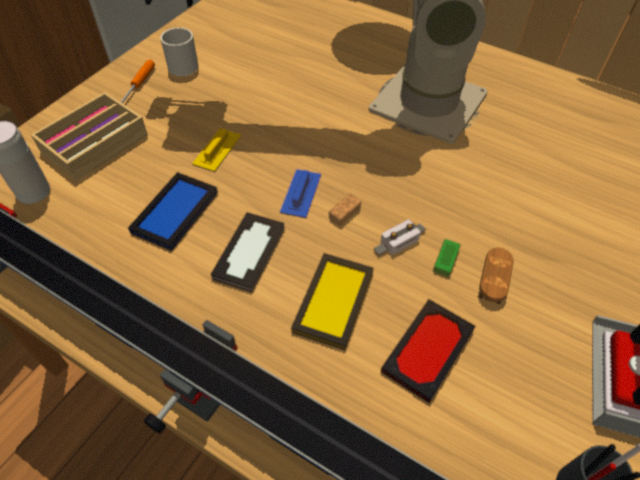

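The top view shows the inserts in red (168,177), yellow (264,178), white (365,185) and blue (461,190). The tools are the brush (135,278), the file holder (239,276), the blue scraper (363,281) and the yellow scraper (481,289). The wax is at (187,277) and the cork at (308,279).

```bash
cat > h.py <<'E'
import cv2, numpy as np, pickle
def world(c):
    h,w=c["z_map"].shape
    u,v=np.meshgrid(np.arange(w),np.arange(h))
    p=cv2.undistortPoints(np.stack([u,v],-1).reshape(-1,1,2).astype(np.float64),c["mtx"],c["dist"]).reshape(h,w,2)
    z=c["z_map"].astype(float)
    P=np.stack([p[...,0]*z,-p[...,1]*z,-z],-1)
    V=c["view"]; return (P-V[:3,3])@V[:3,:3]
def rect(W,m):
    xy=W[m][:,:2].astype(np.float32)
    (c,s,a)=cv2.minAreaRect(xy*1000)
    b=cv2.boxPoints((c,s,a)); e=[b[1]-b[0],b[2]-b[1]]; l=max(e,key=np.linalg.norm)
    ang=np.arctan2(l[1],l[0]); ang=(ang+np.pi/2)%np.pi-np.pi/2
    return np.round(c,1),np.round(sorted(s),1),round(float(ang if abs(ang)<1.2 else ang),3),np.round(np.percentile(W[m][:,2]*1000,[5,50,95]),1),int(m.sum())
E
python3 - <<'E'
from h import *
c=pickle.load(open("pics/top0.pkl","rb")); W=world(c)
z=W[...,2]
boxes=dict(ired=(130,130,203,225),iyel=(228,128,302,230),iwhite=(332,138,398,232),iblue=(425,140,498,240),brush=(112,240,160,316),file=(215,240,264,310),sblue=(335,240,392,322),syel=(455,245,508,330),wax=(172,250,204,304),cork=(290,253,326,304))
for n,(a,b,d,e) in boxes.items():
    m=np.zeros(z.shape,bool); m[b:e,a:d]=1; m&=c["z_map"]>0
    zz=z[m]; print(n,"bench",round(np.percentile(zz,10)*1000,1), "all",rect(W,m&(z>(0.0035 if n[0]=='s' else .006))&(z<.06)))
    if n in("brush","file","sblue","syel"):
        print("   top",rect(W,m&(z>{"b":.027,"f":.025,"s":.020}[n[0]])))
E
```

```text
ired bench 0.9 all (array([635. , 292.4]), array([143.9, 188.5]), 0.123, array([11.3, 15.5, 23.6]), 4188)
iyel bench 0.6 all (array([641.7,  91.3]), array([119.8, 194.9]), 0.149, array([11.4, 14.9, 23.2]), 4629)
iwhite bench 0.3 all (array([ 626. , -111.2]), array([106.1, 169.5]), 0.125, array([11.3, 16.3, 23.3]), 3544)
iblue bench 0.4 all (array([ 628.2, -306.8]), array([119.5, 185.3]), 0.122, array([10.9, 14.4, 22.7]), 4516)
brush bench 0.4 all (array([435.4, 339.3]), array([ 79.6, 133. ]), 0.068, array([27.6, 33.5, 36.1]), 1625)
   top (array([429.6, 333.7]), array([ 52.1, 121.8]), 0.198, array([30.5, 33.6, 36.1]), 1551)
file bench 0.1 all (array([438.7, 134.3]), array([ 70., 115.]), -0.893, array([11. , 31.1, 39.4]), 1096)
   top (array([440.6, 136. ]), array([40.6, 70.9]), -0.455, array([29. , 32. , 40.2]), 805)
sblue bench -0.1 all (array([ 437.1, -105.3]), array([110.3, 158.1]), 0.019, array([ 3.8,  7.1, 31.5]), 2121)
   top (array([ 436.2, -104.2]), array([16.8, 89.6]), 0.267, array([26.2, 30.4, 33.4]), 401)
syel bench -0.4 all (array([ 428.7, -341.7]), array([107. , 167.7]), -0.003, array([ 3.9,  7.1, 31.5]), 1967)
   top (array([ 424.3, -342.6]), array([18.1, 89.8]), 0.173, array([22.2, 30.1, 32.9]), 427)
wax bench 0.5 all (array([434.4, 240.2]), array([50.7, 75.1]), 0.03, array([14. , 21.6, 24.7]), 760)
cork bench -0.2 all (array([444.6,   2. ]), array([34. , 87.9]), -0.189, array([24.2, 27.2, 29.8]), 656)
```

```bash
python3 - <<'E'
from h import *
c=pickle.load(open("pics/top0.pkl","rb")); W=world(c)
z=W[...,2]; hsv=cv2.cvtColor(c["image"],cv2.COLOR_RGB2HSV); H,S,V=[hsv[...,i].astype(int) for i in range(3)]
boxes=dict(ired=(130,130,203,225),iyel=(228,128,302,230),iwhite=(332,138,398,232),iblue=(425,140,498,240))
for n,(a,b,d,e) in boxes.items():
    m=np.zeros(z.shape,bool); m[b:e,a:d]=1
    blk=m&(V<60)
    col=m&(V>=100)&({"ired":(H<6)|(H>172),"iyel":(H>23)&(H<35)&(S>150),"iwhite":S<60,"iblue":(H>95)&(H<130)}[n])
    for nm,k in(("rim",blk|col),("floor",col)):
        k=cv2.morphologyEx(k.astype(np.uint8),cv2.MORPH_OPEN,np.ones((5,5)))>0
        print(n,nm,rect(W,k))
E
```

```text
ired rim (array([588.3, 160.1]), array([179.8, 395.6]), 1.243, array([11.6, 15.4, 23.6]), 3931)
ired floor (array([534.4, 188.9]), array([129.7, 399.1]), 0.788, array([11.4, 14. , 16.6]), 2298)
iyel rim (array([573.1,  81.4]), array([ 99.9, 294.6]), 0.211, array([11.3, 14.4, 23. ]), 3857)
iyel floor (array([567.9,  77.8]), array([ 83.6, 286.4]), 0.251, array([11.2, 13.7, 16.2]), 2875)
iwhite rim (array([569. , -92.6]), array([134.7, 290.5]), -0.195, array([11.1, 15.7, 23.4]), 3350)
iwhite floor (array([558.1, -84.3]), array([ 95.1, 276.9]), -0.297, array([11. , 13.5, 17.1]), 1811)
iblue rim (array([ 584.7, -165.4]), array([186.3, 401.4]), -1.29, array([10.4, 14.3, 22.8]), 4272)
iblue floor (array([ 576.7, -160.1]), array([157., 394.]), -1.247, array([10.7, 13.2, 15.8]), 2586)
```

```bash
python3 - <<'E'
from h import *
c=pickle.load(open("pics/top0.pkl","rb")); W=world(c)
z=W[...,2]; hsv=cv2.cvtColor(c["image"],cv2.COLOR_RGB2HSV); H,S,V=[hsv[...,i].astype(int) for i in range(3)]
boxes=dict(ired=(130,130,203,225),iyel=(228,128,302,230),iwhite=(332,138,398,232),iblue=(425,140,498,240))
for n,(a,b,d,e) in boxes.items():
    m=np.zeros(z.shape,bool); m[b:e,a:d]=1
    col=m&(V>=100)&({"ired":(H<6)|(H>172),"iyel":(H>23)&(H<35)&(S>150),"iwhite":S<60,"iblue":(H>95)&(H<130)}[n])
    for nm,k in(("rim",m&(V<60)|col),("floor",col)):
        k=cv2.morphologyEx(k.astype(np.uint8),cv2.MORPH_OPEN,np.ones((5,5)))>0
        k&=(z>.004)&(z<.03)
        print(n,nm,rect(W,k))
E
```

```text
ired rim (array([631.1, 285.9]), array([ 96.5, 164.1]), -0.075, array([11.6, 15.4, 23.6]), 3915)
ired floor (array([632.3, 287.3]), array([ 74.1, 142.9]), -0.086, array([11.4, 14. , 16.5]), 2289)
iyel rim (array([632.3,  94.4]), array([ 99.2, 173.6]), 0.204, array([11.3, 14.4, 22.9]), 3845)
iyel floor (array([633.1,  93.9]), array([ 78.3, 150.6]), 0.204, array([11.2, 13.7, 16.2]), 2867)
iwhite rim (array([ 624.6, -104.9]), array([ 82. , 162.8]), 0.199, array([11.3, 15.7, 23.3]), 3298)
iwhite floor (array([ 625.6, -104.5]), array([ 60.6, 141.2]), 0.211, array([11. , 13.5, 16.9]), 1805)
iblue rim (array([ 622.2, -298.5]), array([102.6, 173.5]), 0.111, array([10.7, 14.3, 22.7]), 4196)
iblue floor (array([ 623.7, -300.5]), array([ 75.5, 147.9]), 0.109, array([10.7, 13.2, 15.7]), 2573)
```

>>> step_arm:
  delta_pos:
    - [0.6,0.88,0]
    - [0.6,0.88,0]
    - [0.6,0.88,0]
    - [0.6,0.88,0]
    - [0.6,0.88,0]
    - [0.6,0.88,-0.5]
    - [0.6,0.88,-0.5]
    - [0.6,0.88,-0.8]
    - [0.6,0.88,-0.8]
    - [0.68,0.86,-0.8]
    - [0,0,-0.6]
    - [0,0,0]
  turn: [-0.23,-0.23,-0.23,-0.23,-0.23,-0.23,-0.23,-0.23,-0.23,-0.23,0,0]
  grip: 0
  newtons: 25

```text
time: 1.3
ee_pos: [0.4234, -0.3415, 0.1203]
eef_rot: [0.996, 0.088, -0.002, -0.001]
ft_force: [-0.1, -0.4, 0.5]
width: 0.0873
grip_force: 0.0
```

```bash
python3 - <<'E'
from bench import *
from h import *
c=camera("wrist"); cv2.imwrite("pics/w1.png",c["image"][:,:,::-1]); pickle.dump(c,open("pics/w1.pkl","wb"))
W=world(c); z=W[...,2]; d=np.hypot(W[...,0]-.424,W[...,1]+.343)
m=(c["z_map"]>0)&(z>.02)&(z<.04)&(d<.07); print(rect(W,m))
m=(c["z_map"]>0)&(z<.02)&(d<.12);print(np.percentile(z[m],[5,20,50,80,95]) if m.any() else 0)
E
```

```text
(array([ 425.3, -343.1]), array([16. , 89.4]), 0.156, array([26.1, 28.9, 30.3]), 2887)
[-0.00177624 -0.00117597 -0.00049532  0.00058376  0.00543569]
```

View pics/w1.png

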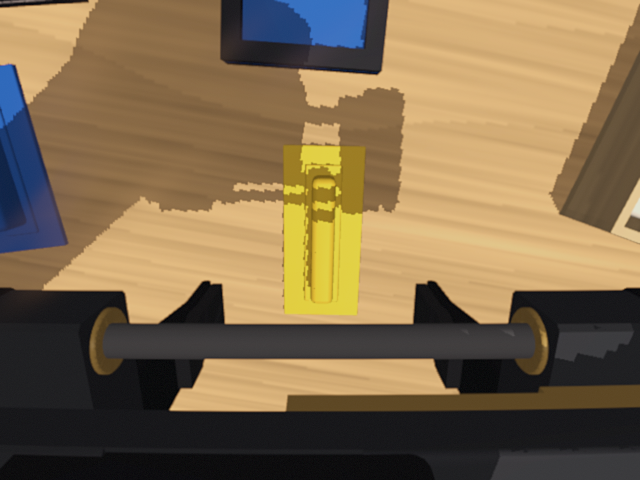

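The wrist view shows the rib at (322,235), centred between the fingers. That agrees with the top-camera estimate.

>>> step_arm:
  delta_pos:
    - [0.07,-0.05,-0.9]
    - [0,0,-0.9]
    - [0,0,-0.9]
    - [0,0,-0.8]
    - [0,0,-0.5]
    - [0,0,-0.3]
    - [0,0,-0.15]
    - [0,0,0]
  turn: [-0.1,0,0,0,0,0,0,0]

```text
time: 2.15
ee_pos: [0.4262, -0.3446, 0.0116]
eef_rot: [0.997, 0.081, 0.0, 0.0]
ft_force: [0.0, -0.4, 0.9]
width: 0.0872
grip_force: 0.0
```

>>> step_arm:
  delta_pos:
    - [0,0,0]
    - [0,0,0]
    - [0,0,0]
    - [0,0,0]
    - [0,0,0]
    - [0,0,0]
    - [0,0,0]
    - [0,0,0]
  turn: [0,0,0,0,0,0,0,0]
  grip: 1
  newtons: 25

```text
time: 2.95
ee_pos: [0.4261, -0.3443, 0.0113]
eef_rot: [0.997, 0.081, -0.0, 0.0]
ft_force: [-0.2, -0.5, 0.1]
width: 0.0314
grip_force: 0.0
```

>>> step_arm:
  delta_pos:
    - [0,0,0]
    - [0,0,0]
    - [0,0,0]
    - [0,0,0]
    - [0,0,0]
    - [0,0,0.2]
    - [0,0,0.4]
    - [0,0,0.7]
    - [0,0,0.8]
    - [0,0,0.8]
    - [0,0,0.4]
    - [0,0,0]
  turn: [0,0,0,0,0,0,0,0,0,0,0,0]

```text
time: 4.15
ee_pos: [0.4269, -0.345, 0.0957]
eef_rot: [0.997, 0.081, 0.001, 0.001]
ft_force: [0.5, 0.7, -0.4]
width: 0.0163
grip_force: 25.0
```

>>> step_arm:
  delta_pos:
    - [0.3,0.6,0]
    - [0.4,0.85,0]
    - [0.4,0.85,0]
    - [0.4,0.85,0]
    - [0.4,0.85,0]
    - [0.4,0.85,0]
    - [0.4,0.85,0]
    - [0.4,0.85,0]
    - [0.4,0.85,0]
    - [0.4,0.85,0]
    - [0.4,0.85,0]
    - [0.4,0.85,0]
  turn: [0,0,0,0,0,0,0,0,0,0,0.2,0.2]

```text
time: 5.35
ee_pos: [0.5433, -0.0946, 0.0928]
eef_rot: [0.994, 0.106, -0.001, -0.0]
ft_force: [-0.0, 0.1, -0.1]
width: 0.0159
grip_force: 25.0
```

>>> step_arm:
  delta_pos:
    - [0.4,0.85,0]
    - [0.4,0.85,0]
    - [0.4,0.85,0]
    - [0.4,0.85,0]
    - [0.4,0.85,0]
    - [0.4,0.85,0]
    - [0.4,0.85,0]
    - [0.4,0.85,0]
    - [0.38,0.75,0]
    - [0,0,0]
    - [0,0,0]
  turn: [0,0,0,0,0,0,0,0,0,0,0]

```text
time: 6.45
ee_pos: [0.6324, 0.0931, 0.0927]
eef_rot: [0.994, 0.106, -0.001, 0.0]
ft_force: [-0.3, -0.9, -0.0]
width: 0.0158
grip_force: 25.0
```

>>> step_arm:
  delta_pos:
    - [0.05,0,-0.6]
    - [0,0,-0.7]
    - [0,0,-0.6]
    - [0,0,-0.4]
    - [0,0,-0.2]
    - [0,0,-0.15]
    - [0,0,-0.08]
    - [0,0,-0.05]
    - [0,0,0]
  turn: [0,0,0,0,0,0,0,0,0]

```text
time: 7.35
ee_pos: [0.6345, 0.0932, 0.0246]
eef_rot: [0.994, 0.105, 0.0, 0.0]
ft_force: [-0.2, -0.2, -0.3]
width: 0.0157
grip_force: 25.0
```

>>> step_arm:
  delta_pos:
    - [0,0,-0.05]
    - [0,0,-0.03]
    - [0,0,0]
  turn: [0,0,0]

```text
time: 7.65
ee_pos: [0.6347, 0.0933, 0.0233]
eef_rot: [0.994, 0.105, 0.0, 0.0]
ft_force: [-2.1, -0.6, 6.7]
width: 0.0155
grip_force: 25.0
```

>>> step_arm:
  delta_pos:
    - [0,0,0]
    - [0,0,0]
    - [0,0,0]
    - [0,0,0.3]
    - [0,0,0.6]
    - [0,0,0.9]
    - [0,0,0.9]
  turn: [0,0,0,0,0,0,0]
  grip: 0.6

```text
time: 8.35
ee_pos: [0.6345, 0.0933, 0.0918]
eef_rot: [0.994, 0.105, 0.0, -0.0]
ft_force: [0.3, 0.2, 0.3]
width: 0.0343
grip_force: 0.0
```

>>> step_arm:
  delta_pos:
    - [-0.6,-0.6,0.3]
    - [-0.8,-0.8,0]
    - [-0.8,-0.8,0]
    - [-0.8,-0.8,0]
    - [-0.8,-0.8,0]
    - [-0.8,-0.8,0]
    - [-0.8,-0.8,0]
    - [-0.8,-0.8,0]
    - [-0.8,-0.8,0]
    - [-0.8,-0.8,0]
    - [-0.15,-0.12,0]
    - [0,0,0]
  turn: [0,0.1,0.1,0.1,0.1,0.05,0,0,0,0,0,0]
  grip: 0.4

```text
time: 9.55
ee_pos: [0.4358, -0.1053, 0.0985]
eef_rot: [0.991, 0.131, 0.001, 0.001]
ft_force: [0.1, 0.3, 0.1]
width: 0.0522
grip_force: 0.0
```

```bash
cat > look.py <<'E'
import sys
from bench import *
from h import *
x,y,zlo=map(float,sys.argv[1:4])
c=camera("wrist"); pickle.dump(c,open("pics/last.pkl","wb")); cv2.imwrite(sys.argv[4],c["image"][:,:,::-1])
W=world(c); z=W[...,2]; d=np.hypot(W[...,0]-x,W[...,1]-y)
m=(c["z_map"]>0)&(z>zlo)&(z<.05)&(d<.07); print(rect(W,m)); print(read_state()["ee_pos"])
E
python3 look.py .436 -.104 .02 pics/w2.png
```

```text
(array([ 436.7, -105. ]), array([16. , 89.3]), 0.3, array([26.1, 28.9, 30.2]), 3388)
[ 0.43640261 -0.10449193  0.09832518]
```

>>> step_arm:
  delta_pos:
    - [0,0,-0.7]
    - [0,0,-0.8]
    - [0,0,-0.8]
    - [0,0,-0.6]
    - [0,0,-0.35]
    - [0,0,-0.2]
    - [0,0,-0.03]
    - [0,0,0]
  turn: [0.2,0,0,0,0,0,0,0]

```text
time: 10.4
ee_pos: [0.4361, -0.1047, 0.0108]
eef_rot: [0.99, 0.144, 0.0, 0.0]
ft_force: [-0.0, -0.3, -0.3]
width: 0.0519
grip_force: 0.0
```

>>> step_arm:
  delta_pos:
    - [0,0,0]
    - [0,0,0]
    - [0,0,0]
    - [0,0,0]
    - [0,0,0]
    - [0,0,0]
    - [0,0,0]
    - [0,0,0]
    - [0,0,0]
  turn: [0,0,0,0,0,0,0,0,0]
  grip: 1

```text
time: 11.3
ee_pos: [0.4356, -0.1049, 0.0104]
eef_rot: [0.99, 0.144, 0.0, 0.0]
ft_force: [-0.8, -0.3, 1.4]
width: 0.0161
grip_force: 25.0
```

>>> step_arm:
  delta_pos:
    - [0,0,0.3]
    - [0,0,0.6]
    - [0,0,0.8]
    - [0,0,0.8]
    - [0.5,-0.5,0.3]
    - [0.8,-0.8,0]
    - [0.8,-0.8,0]
    - [0.8,-0.8,0]
    - [0.8,-0.8,0]
    - [0.8,-0.8,0]
    - [0.8,-0.8,0]
    - [0.8,-0.8,0]
  turn: [0,0,0,0,-0.2,-0.2,-0.2,-0.2,-0.2,-0.2,-0.2,-0.1]

```text
time: 12.5
ee_pos: [0.5887, -0.258, 0.0806]
eef_rot: [0.999, 0.054, -0.0, -0.0]
ft_force: [0.2, 0.8, -0.9]
width: 0.0157
grip_force: 25.0
```

>>> step_arm:
  delta_pos:
    - [0.8,-0.8,0]
    - [0.6,-0.8,0]
    - [0,-0.1,0]
    - [0,0,0]
    - [0,0,0]
  turn: [0,0,0,0,0]

```text
time: 13.0
ee_pos: [0.6228, -0.2988, 0.0804]
eef_rot: [0.999, 0.055, -0.0, -0.0]
ft_force: [-0.2, 0.7, -1.1]
width: 0.0157
grip_force: 25.0
```

Target TCP z is about 22.5 mm, so down about 58 mm (2.3 units).

>>> step_arm:
  delta_pos:
    - [0,-0.03,-0.6]
    - [0,0,-0.6]
    - [0,0,-0.5]
    - [0,0,-0.25]
    - [0,0,-0.15]
    - [0,0,-0.1]
    - [0,0,-0.06]
    - [0,0,-0.05]
    - [0,0,0]
  turn: [0,0,0,0,0,0,0,0,0]

```text
time: 13.9
ee_pos: [0.6232, -0.3006, 0.0228]
eef_rot: [0.999, 0.054, 0.0, 0.0]
ft_force: [-0.4, 0.1, -0.4]
width: 0.0157
grip_force: 25.0
```

>>> step_arm:
  delta_pos:
    - [0,0,-0.04]
    - [0,0,0]
  turn: [0,0]

```text
time: 14.1
ee_pos: [0.6233, -0.3007, 0.0225]
eef_rot: [0.999, 0.054, 0.0, 0.0]
ft_force: [-2.2, 0.7, 5.7]
width: 0.0158
grip_force: 25.0
```

>>> step_arm:
  delta_pos:
    - [0,0,0]
    - [0,0,0]
    - [0,0,0]
    - [0,0,0.3]
    - [0,0,0.6]
    - [0,0,0.9]
    - [0,0,0.9]
    - [0,0,0.6]
  turn: [0,0,0,0,0,0,0,0]
  grip: 0.6

```text
time: 14.9
ee_pos: [0.624, -0.3009, 0.1074]
eef_rot: [0.999, 0.054, 0.001, 0.001]
ft_force: [0.1, -0.7, -1.3]
width: 0.0346
grip_force: 0.0
```

>>> step_arm:
  delta_pos:
    - [-0.3,0.6,0]
    - [-0.37,0.9,0]
    - [-0.37,0.9,0]
    - [-0.37,0.9,0]
    - [-0.37,0.9,0]
    - [-0.37,0.9,0]
    - [-0.37,0.9,0]
    - [-0.37,0.9,0]
    - [-0.37,0.9,0]
    - [-0.37,0.9,0]
    - [-0.37,0.9,0]
    - [-0.37,0.9,0]
  turn: [-0.4,-0.4,-0.4,-0.4,-0.4,-0.4,-0.4,-0.4,-0.4,-0.4,-0.4,-0.3]
  grip: 0

```text
time: 16.1
ee_pos: [0.5136, -0.0372, 0.1049]
eef_rot: [0.974, -0.227, 0.0, 0.0]
ft_force: [0.4, -0.2, 0.3]
width: 0.087
grip_force: 0.0
```

>>> step_arm:
  delta_pos:
    - [-0.37,0.9,0]
    - [-0.37,0.9,0]
    - [-0.37,0.9,0]
    - [-0.37,0.9,0]
    - [-0.37,0.9,0]
    - [-0.37,0.9,0]
    - [-0.37,0.9,0]
    - [-0.34,0.65,0]
    - [0,0,0]
    - [0,0,0]
  turn: [0,0,0,0,0,0,0,0,0,0]

```text
time: 17.1
ee_pos: [0.4409, 0.1355, 0.1046]
eef_rot: [0.974, -0.225, 0.0, 0.0]
ft_force: [0.2, -0.6, 0.2]
width: 0.0875
grip_force: 0.0
```

```bash
python3 look.py .4405 .136 .024 pics/w3.png
```

```text
(array([440.8, 135.5]), array([40.1, 71.2]), -0.455, array([28.2, 29.6, 37.7]), 6456)
[0.44105081 0.13494772 0.10446819]
```

>>> step_arm:
  delta_pos:
    - [0,0,-0.8]
    - [0,0,-0.8]
    - [0,0,-0.8]
    - [0,0,-0.6]
    - [0,0,-0.4]
    - [0,0,-0.2]
    - [0,0,-0.1]
    - [0,0,0]
  turn: [0,0,0,0,0,0,0,0]

```text
time: 17.95
ee_pos: [0.4409, 0.1355, 0.0118]
eef_rot: [0.974, -0.226, 0.0, -0.0]
ft_force: [-0.2, 0.3, 0.5]
width: 0.0873
grip_force: 0.0
```

>>> step_arm:
  delta_pos:
    - [0,0,0]
    - [0,0,0]
    - [0,0,0]
    - [0,0,0]
    - [0,0,0]
    - [0,0,0]
    - [0,0,0]
    - [0,0,0]
    - [0,0,0]
    - [0,0,0]
    - [0,0,0]
  turn: [0,0,0,0,0,0,0,0,0,0,0]
  grip: 1
  newtons: 35

```text
time: 19.05
ee_pos: [0.4406, 0.1356, 0.0116]
eef_rot: [0.974, -0.226, -0.0, 0.0]
ft_force: [-0.2, -0.1, 0.1]
width: 0.0402
grip_force: 35.0
```

>>> step_arm:
  delta_pos:
    - [0,0,0.3]
    - [0,0,0.6]
    - [0,0,0.8]
    - [0,0,0.8]
    - [0,0,0.3]
    - [0.5,-0.6,0]
    - [0.6,-0.8,0]
    - [0.6,-0.8,0]
    - [0.6,-0.8,0]
    - [0.6,-0.8,0]
    - [0.6,-0.8,0]
    - [0.6,-0.8,0]
  turn: [0,0,0,0,0,0.4,0.5,0.5,0.5,0.5,0.5,0.5]

```text
time: 20.25
ee_pos: [0.5432, -0.0002, 0.081]
eef_rot: [1.0, -0.022, -0.0, 0.0]
ft_force: [0.5, -0.1, -1.9]
width: 0.0397
grip_force: 35.0
```

>>> step_arm:
  delta_pos:
    - [0.6,-0.8,0]
    - [0.6,-0.8,0]
    - [0.6,-0.8,0]
    - [0.6,-0.8,0]
    - [0.6,-0.8,0]
    - [0.3,-0.2,0]
    - [0,0,0]
    - [0,0,0]
  turn: [0.5,0.5,0.5,0.5,0.1,0,0,0]

```text
time: 21.05
ee_pos: [0.625, -0.103, 0.0811]
eef_rot: [0.995, 0.103, -0.0, -0.0]
ft_force: [-0.6, 0.5, -2.3]
width: 0.0398
grip_force: 35.0
```

>>> step_arm:
  delta_pos:
    - [0.02,-0.06,-0.6]
    - [0,0,-0.6]
    - [0,0,-0.5]
    - [0,0,-0.25]
    - [0,0,-0.15]
    - [0,0,-0.1]
    - [0,0,-0.06]
    - [0,0,-0.03]
    - [0,0,0]
  turn: [0,0,0,0,0,0,0,0,0]

```text
time: 21.95
ee_pos: [0.6262, -0.1059, 0.0246]
eef_rot: [0.995, 0.102, 0.0, 0.0]
ft_force: [0.6, -0.8, -2.6]
width: 0.0396
grip_force: 35.0
```

>>> step_arm:
  delta_pos:
    - [0,0,-0.02]
    - [0,0,0]
  turn: [0,0]

```text
time: 22.15
ee_pos: [0.6262, -0.1059, 0.024]
eef_rot: [0.995, 0.102, 0.0, 0.0]
ft_force: [-0.4, -0.5, -2.6]
width: 0.04
grip_force: 35.0
```

Not quite touching yet (the weight is still on the wrist), so I lower a little more.

>>> step_arm:
  delta_pos:
    - [0,0,-0.03]
    - [0,0,-0.02]
    - [0,0,0]
  turn: [0,0,0]

```text
time: 22.45
ee_pos: [0.6263, -0.1058, 0.0237]
eef_rot: [0.995, 0.102, 0.0, 0.0]
ft_force: [-3.8, 0.4, 7.7]
width: 0.0397
grip_force: 35.0
```

>>> step_arm:
  delta_pos:
    - [0,0,0]
    - [0,0,0]
    - [0,0,0]
    - [0,0,0.3]
    - [0,0,0.6]
    - [0,0,0.9]
    - [0,0,0.9]
    - [0,0,0.6]
  turn: [0,0,0,0,0,0,0,0]
  grip: 0.2

```text
time: 23.25
ee_pos: [0.6271, -0.1058, 0.1082]
eef_rot: [0.995, 0.102, 0.002, 0.0]
ft_force: [0.0, 0.4, 0.3]
width: 0.0692
grip_force: 0.0
```

>>> step_arm:
  delta_pos:
    - [-0.3,0.6,0]
    - [-0.4,0.9,0]
    - [-0.4,0.9,0]
    - [-0.4,0.9,0]
    - [-0.4,0.9,0]
    - [-0.4,0.9,0]
    - [-0.4,0.9,0]
    - [-0.4,0.9,0]
    - [-0.4,0.9,0]
    - [-0.4,0.9,0]
    - [-0.4,0.9,0]
    - [-0.4,0.9,0]
  turn: [0,0,0,0,0,0,0,0,0,0,0,0]
  grip: 0

```text
time: 24.45
ee_pos: [0.5065, 0.1582, 0.1042]
eef_rot: [0.995, 0.103, -0.001, 0.0]
ft_force: [1.5, 0.6, -0.1]
width: 0.0871
grip_force: 0.0
```

>>> step_arm:
  delta_pos:
    - [-0.4,0.9,0]
    - [-0.4,0.9,0]
    - [-0.4,0.9,0]
    - [-0.4,0.9,0]
    - [-0.4,0.9,0]
    - [-0.4,0.9,0]
    - [-0.4,0.9,0]
    - [-0.35,0.8,0]
    - [0,0,0]
    - [0,0,0]
  turn: [0,0,0,0,0,0,0,0,0,0]

```text
time: 25.45
ee_pos: [0.4285, 0.3343, 0.1043]
eef_rot: [0.995, 0.103, -0.001, 0.0]
ft_force: [-0.3, -0.8, 0.1]
width: 0.0872
grip_force: 0.0
```

```bash
python3 look.py .43 .334 .024 pics/w4.png
```

```text
(array([435.2, 334.5]), array([ 52.3, 111.1]), 0.199, array([30. , 31.3, 32.4]), 12754)
[0.4292316  0.33355451 0.10445404]
```

View pics/w4.png

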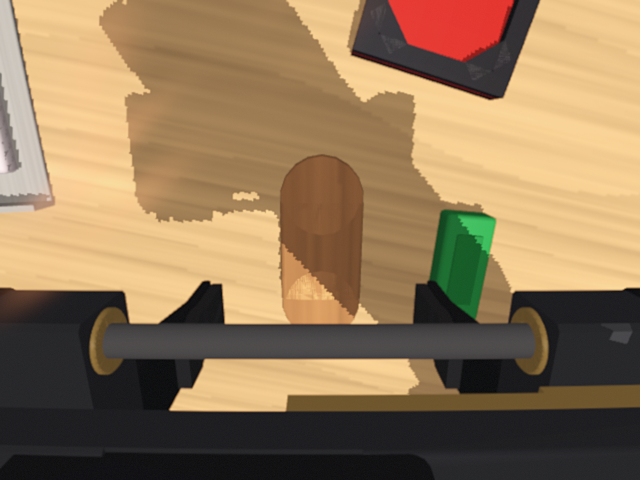

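The wrist view shows the brush centred at (322,240), with the wax at (465,260) outside the right finger. I narrow the opening a little for clearance.

>>> step_arm:
  delta_pos:
    - [0.03,0,-0.7]
    - [0,0,-0.7]
    - [0,0,-0.7]
    - [0,0,-0.6]
    - [0,0,-0.4]
    - [0,0,-0.3]
    - [0,0,-0.2]
    - [0,0,-0.05]
    - [0,0,0]
  turn: [0,0,0,0,0,0,0,0,0]
  grip: 0.15

```text
time: 26.4
ee_pos: [0.4307, 0.3343, 0.014]
eef_rot: [0.995, 0.102, 0.0, -0.0]
ft_force: [-0.1, 0.1, 0.4]
width: 0.0743
grip_force: 0.0
```

>>> step_arm:
  delta_pos:
    - [0,0,0]
    - [0,0,0]
    - [0,0,0]
    - [0,0,0]
    - [0,0,0]
    - [0,0,0]
    - [0,0,0]
  turn: [0,0,0,0,0,0,0]
  grip: 1
  newtons: 30

```text
time: 27.1
ee_pos: [0.4307, 0.3342, 0.014]
eef_rot: [0.995, 0.102, 0.0, 0.0]
ft_force: [0.3, -0.8, 2.9]
width: 0.0518
grip_force: 30.0
```

>>> step_arm:
  delta_pos:
    - [0,0,0.3]
    - [0,0,0.6]
    - [0,0,0.8]
    - [0,0,0.8]
    - [0,0,0.3]
    - [0.6,-0.15,0]
    - [0.8,-0.2,0]
    - [0.8,-0.2,0]
    - [0.8,-0.2,0]
    - [0.8,-0.2,0]
    - [0.8,-0.2,0]
    - [0.8,-0.2,0]
  turn: [0,0,0,0,0,-0.3,-0.3,-0.3,-0.3,-0.3,-0.3,-0.3]

```text
time: 28.3
ee_pos: [0.5669, 0.2991, 0.0826]
eef_rot: [1.0, -0.025, -0.0, 0.001]
ft_force: [-0.8, 0.0, -1.2]
width: 0.0515
grip_force: 30.0
```

>>> step_arm:
  delta_pos:
    - [0.8,-0.2,0]
    - [0.8,-0.2,0]
    - [0.8,-0.15,0]
    - [0.28,0,0]
    - [0,0,0]
    - [0,0,0]
  turn: [-0.27,0,0,0,0,0]

```text
time: 28.9
ee_pos: [0.6316, 0.2871, 0.0832]
eef_rot: [0.999, -0.04, -0.001, 0.0]
ft_force: [-0.3, 0.5, -1.1]
width: 0.0515
grip_force: 30.0
```

Target TCP z is about 26, so down 57 mm (2.29 units).

>>> step_arm:
  delta_pos:
    - [0.03,0,-0.6]
    - [0,0,-0.6]
    - [0,0,-0.5]
    - [0,0,-0.25]
    - [0,0,-0.15]
    - [0,0,-0.1]
    - [0,0,-0.06]
    - [0,0,-0.04]
    - [0,0,0]
  turn: [0,0,0,0,0,0,0,0,0]

```text
time: 29.8
ee_pos: [0.6335, 0.2868, 0.0266]
eef_rot: [0.999, -0.04, 0.0, -0.0]
ft_force: [-0.3, -0.8, -0.9]
width: 0.0519
grip_force: 30.0
```

>>> step_arm:
  delta_pos:
    - [0,0,-0.02]
    - [0,0,0]
  turn: [0,0]

```text
time: 30.0
ee_pos: [0.6335, 0.2868, 0.0261]
eef_rot: [0.999, -0.04, 0.0, -0.0]
ft_force: [-1.1, -0.5, -0.0]
width: 0.0516
grip_force: 30.0
```

>>> step_arm:
  delta_pos:
    - [0,0,-0.02]
    - [0,0,0]
  turn: [0,0]

```text
time: 30.2
ee_pos: [0.6335, 0.2868, 0.0261]
eef_rot: [0.999, -0.04, 0.0, -0.0]
ft_force: [-1.2, -0.6, 5.7]
width: 0.0519
grip_force: 30.0
```

>>> step_arm:
  delta_pos:
    - [0,0,0]
    - [0,0,0]
    - [0,0,0]
    - [0,0,0.3]
    - [0,0,0.6]
    - [0,0,0.9]
    - [0,0,0.9]
    - [0,0,0.9]
    - [0,0,0.9]
    - [0,0,0.9]
  turn: [0,0,0,0,0,0,0,0,0,0]
  grip: 0.15

```text
time: 31.2
ee_pos: [0.6335, 0.2869, 0.163]
eef_rot: [0.999, -0.04, 0.001, -0.0]
ft_force: [-0.0, -0.0, 0.1]
width: 0.0738
grip_force: 0.0
```

>>> step_arm:
  delta_pos:
    - [-0.9,0,0.5]
    - [-0.9,0,0.5]
    - [-0.9,0,0.5]
    - [-0.9,0,0.5]
    - [-0.9,0,0]
    - [-0.9,0,0]
    - [-0.9,0,0]
    - [-0.9,0,0]
    - [0,0,0]
    - [0,0,0]
  turn: [0,0,0,0,0,0,0,0,0,0]

```text
time: 32.2
ee_pos: [0.4536, 0.2868, 0.2117]
eef_rot: [0.999, -0.04, 0.001, -0.0]
ft_force: [0.8, 0.0, -0.1]
width: 0.0743
grip_force: 0.0
```

```bash
python3 - <<'E'
from bench import *
from h import *
for n in("top","scene"):
    c=camera(n); cv2.imwrite(f"pics/{n}1.png",c["image"][:,:,::-1])
    W=world(c); z=W[...,2]
    for k,x,y,lo,hi in(("yel",.633,.094,.032,.05),("blue",.623,-.3,.032,.05),("file",.6255,-.1045,.036,.06),("brush",.632,.287,.036,.06)):
        m=(c["z_map"]>0)&(z>lo)&(z<hi)&(np.hypot(W[...,0]-x,W[...,1]-y)<.075)
        if m.sum()>20: print(n,k,rect(W,m))
E
```

```text
top yel (array([634. ,  93.4]), array([16.3, 90.3]), 0.212, array([38.9, 43.2, 45.7]), 397)
top blue (array([ 624. , -299.6]), array([17.7, 89.4]), 0.112, array([34.4, 42. , 45.1]), 420)
top file (array([ 627. , -103.7]), array([40.2, 71.8]), 0.211, array([40.5, 43.8, 52.2]), 757)
top brush (array([631.9, 286.9]), array([ 51.7, 119.2]), -0.091, array([42.2, 45.7, 48.3]), 1527)
scene yel (array([636.8,  92.8]), array([16.3, 90.5]), 0.213, array([35. , 40.3, 43.2]), 398)
scene blue (array([ 626., -299.]), array([18.7, 91.2]), 0.119, array([32.8, 39.4, 42.9]), 335)
scene file (array([ 629.3, -106.1]), array([41.9, 71.3]), 0.231, array([37.8, 41.2, 49.9]), 629)
scene brush (array([633.3, 286. ]), array([ 51.5, 121.6]), -0.077, array([40.1, 43.1, 45.6]), 1784)
```

View pics/scene1.png

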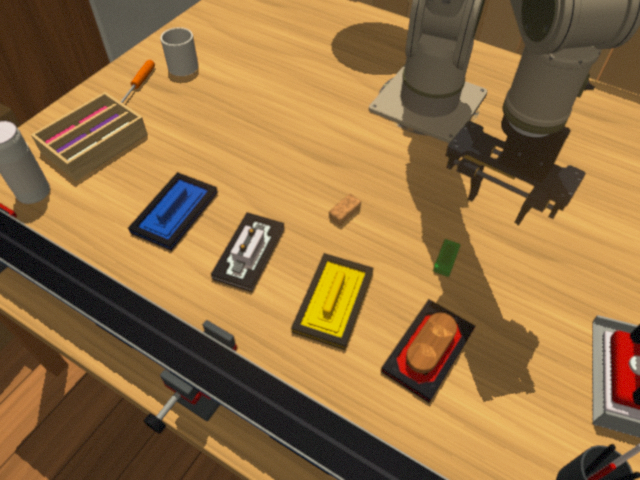

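View pics/top1.png

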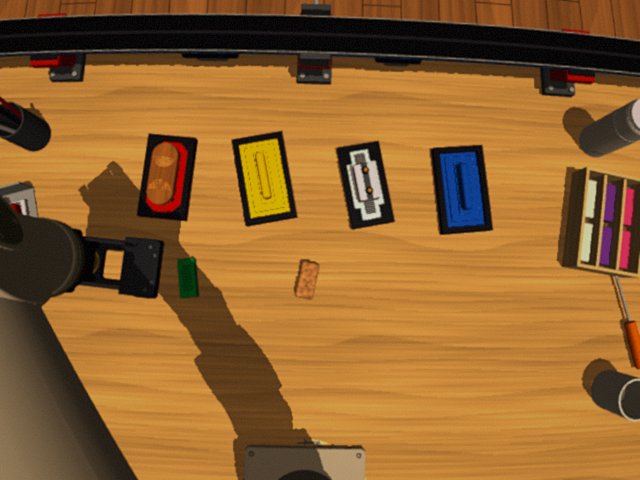

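All four tools lie flat in their cut-outs: brush (163,173), yellow (264,176), file holder (367,185), blue (462,187). The wax (187,277) and the cork (308,279) have not moved.

```bash
python3 -c "
from bench import *
print(close_job())"
```

```text
the job is handed in; nothing more can be done
None
```

I put all four tools back flat in their own inserts and handed the job in at about 32 s; the wax bar and cork block stayed where they lay, and no verdict came back.

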